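# Stand the flopped porcelain tiles back on their rack

## Task

Two of the three painted tiles in the wooden rack have flopped forward, towards the robot, onto the front rail. Gently push each of them back up until it tips past upright and rests leaning back on its dowels like the third one, its lower edge staying in the groove: only push, do not lift a tile out. Leave the tile that already stands, the vase, the jar and the mug where they are.

Things in the scene. Friction and masses are not known exactly. Their poses are not given: they have to be found in the camera images.
- tile_yellow: white porcelain tile, 110 x 110 x 8 mm, about 0.23 kg, yellow flower on the side away from the robot; has flopped forward. Which bay it is in varies. Origin: middle of its bottom face (the lower 8 mm edge). Own axes: z up along the tile towards its top edge, y along the edge, x through the thickness towards the painted side (plain side is -x)
- tile_yellow_top (a point): middle of the top edge of the yellow-flowered tile, 110 mm from its bottom edge
- tile_red: white porcelain tile, 110 x 110 x 8 mm, about 0.23 kg, red flower on the side away from the robot; has flopped forward. Which bay it is in varies. Origin: middle of its bottom face (the lower 8 mm edge). Own axes: z up along the tile towards its top edge, y along the edge, x through the thickness towards the painted side (plain side is -x)
- tile_red_top (a point): middle of the top edge of the red-flowered tile, 110 mm from its bottom edge
- tile_blue: white porcelain tile, 110 x 110 x 8 mm, about 0.23 kg, blue flower on the side away from the robot; already stands properly, leaning back on its dowels; leave it alone. Which bay it is in varies. Origin: middle of its bottom face (the lower 8 mm edge). Own axes: z up along the tile towards its top edge, y along the edge, x through the thickness towards the painted side (plain side is -x)
- tile_blue_top (a point): middle of the top edge of the blue-flowered tile, 110 mm from its bottom edge
- rack: wooden tile rack fixed to the table, 135 mm deep (x -79.5 to +55.5 mm), 420 mm wide, base 14 mm thick; its top is the floor the tiles stand on. Origin: on the table, under the groove. Own x points away from the robot (yaw varies up to 0.3 rad), y along the row. Bays at y = -135, 0, +135 mm. Groove along y, x -7 to +10 mm, keeps the tiles' lower edges: front lip 5 mm, rear lip 6 mm high
- rack_rail (a point): middle of the 12 mm round front rail, 52 mm before the rack's origin, running the rack's whole width along y, its top 68 mm above the table. A flopped tile's plain side lies on it, leaning 0.73 rad towards the robot, its top edge about 70 mm before the rack origin and about 98 mm above the table, overhanging the rail
- rack_dowels (a point): between the tops of the middle bay's two dowels. Each bay has two, 10 mm thick, 44 mm either side of its middle, tops 106 mm above the table, leaning back 0.26 rad; a stood tile rests on them, top edge about 31 mm behind the rack's origin, 121 mm up. A tile pushed past upright tips onto them by itself, foot staying in the groove; 1 to 4 N at the top edge is enough
- vase: bystander: white porcelain bud vase, 68 mm across, 130 mm high, loose; origin under its centre
- jar: bystander: glass paint jar with green cap, 52 mm across, 60 mm high, loose; origin under its centre
- mug: bystander: blue mug, 76 mm across, 90 mm high, handle at its +y, loose; origin under its centre
Mind the look-alikes: they are no part of the job. What is shaped like the tile_red but black or pink is not meant.

How it is judged:
At the end, for the whole second after the job is handed in: Both flopped tiles rest leaning back (top edge over 15 mm behind the groove's middle, under 0.42 rad from upright), lower edge in the groove (within 14 mm of its middle, not raised); third tile moved under 15 mm (top 25 mm), vase, jar and mug under 30 mm (x of each of tile_yellow_top, tile_red_top in the frame of rack above 0.015 m and angle between each of tile_yellow, tile_red's own z axis and vertical below 0.42 rad and x of tile_yellow in the frame of rack between -0.0125 and 0.0155 m and z of each of tile_yellow, tile_red in the frame of rack below 0.024 m and y of tile_yellow in the frame of rack between -0.165 and 0.165 m and linear speed of each of tile_yellow, tile_red below 0.02 m/s and angular speed of each of tile_yellow, tile_red below 0.1 rad/s and x of tile_red in the frame of rack between -0.0125 and 0.0155 m and y of tile_red in the frame of rack between -0.165 and 0.165 m and distance of each of vase, jar, mug from where it was at the start of the episode below 0.03 m and distance of tile_blue from where it was at the start of the episode below 0.015 m and distance of tile_blue_top from where it was at the start of the episode below 0.025 m); the robot touches nothing.
It fails at once if a flopped tile is lifted out of the groove (lower edge over 20 mm above the rack's floor) (z of any of tile_yellow, tile_red in the frame of rack above 0.035 m).
It fails at once if a tile is pushed roughly (over 20 N, or turning faster than 6 rad/s) (contact force between the fingers and tile_yellow above 20 N or angular speed of any of tile_yellow, tile_red above 6 rad/s or contact force between the fingers and tile_red above 20 N).
It fails at once if the standing tile is disturbed (foot moved over 15 mm or top over 25 mm) (distance of tile_blue from where it was at the start of the episode above 0.015 m or distance of tile_blue_top from where it was at the start of the episode above 0.025 m).
It fails at once if a bystander is moved over 30 mm or tipped over (distance of any of vase, jar, mug from where it was at the start of the episode above 0.03 m or angle between any of vase, jar, mug's own z axis and vertical above 0.35 rad).
It also fails if it takes over 48 s, if anything falls off the work surface, if the arm or the gripper's body presses on something with over 40 N, if the wrist force passes 120 N, or if a joint passes its speed limit or range.

## Robot

A 7-joint arm with a two-finger parallel gripper is mounted at the origin on the work surface. World frame = base frame: x ahead of the robot, y to its left, z up, the work surface at z = 0. Lengths are in m, angles in rad, forces in N, time in s.
With the tool pointing down it reaches from about 0.35 to 0.9 m from the base axis. Payload 8.1 kg.
Tool frame: the origin (TCP) lies midway between the tips of the shut fingers; the grasp point (between the pads) lies 19 mm behind it; z points along the fingers, y is the line along which they close (so a half turn about z gives the same grasp; the last joint's range is limited). The gripper opens to 92 mm and grips with 3 to 60 N. Pads are 19 mm wide; open, the fingers measure 130 mm over their backs; the gripper's body (75 mm by 190 mm) begins 47 mm behind the grasp point.
Start: joints at [1.102, 0.434, 0.025, 1.573, -0.012, 1.134, -0.075], TCP at [0.224, -0.584, 0.227] pointing down, gripper open.
Joint ranges: [-2.62, 2.62], [-0.44, 2.09], [-1.27, 1.32], [0.08, 2.57], [-1.32, 4.46], [0.12, 2], [-2.74, 2.74]. Speed limits (rad/s): [2.22, 2.22, 3.01, 3.01, 3.14, 3.14, 3.14].

## Interface

Orientations are given as a unit quaternion [w, x, y, z].
In Python, from workcell import env gives the robot as it stands. The module is installed in compiled form; this text tells all that it offers. Calls block until the motion is done:
- env.move_ptp(position, orientation): joint-space move of the TCP to a pose.
- env.move_l(position, rot=None, max_speed=0.15, f_stop=None): straight line of the TCP; rot=None keeps the orientation; max_speed is the mean speed in m/s. With f_stop (N) it stops when the force on the tool has changed by that much, and returns True; else False.
- env.goto_joints(angles): joint-space move.
- env.move_gripper(opening): finger opening in m; the grip force is fixed at half the most; returns when the fingers have stopped.
- env.wait(seconds).
- env.ik(position, orientation): joint angles nearest the present ones, or None.
- env.observe(): the state.
- env.camera(name): name is "scene" or "top"; returns (picture, depth): 384x512x3 uint8, red, green, blue; 384x512 float32, m along the optical axis (not along the pixel's ray), 0 where there is no reading.
- env.get_calibration(name): a dict with "camera_matrix" (3x3 intrinsics, pixels), "R" (3x3) and "t" (3): a world point X has camera coordinates R X + t. Camera axes: x right, y down, z forward; pixel columns grow to the right and rows downward; lengths in m; the calibration is good to about 2 mm. A picture is of the moment at which its call begins. get_calibration takes no time and is no camera call.
A pose or a line that the arm cannot do raises env.MotionError and nothing moves.
- env.job_done(): hands the job in; it is judged then, once.
The state is a dict: "time_s": time; "joint_positions": joint angles; "dq": joint speeds; "effort": joint torques, N m; "position": TCP position; "tool_rot": TCP orientation; "force": force on the tool from outside, world axes, zero at the start; "wrist_torque": the same for the moment, N m; "grip_width": finger opening in m; "grasp_force": force on a finger pad.
Only numpy, scipy, OpenCV 4.12 (cv2) and the standard library are available. Lean on these libraries where they do the work, as an engineer would, in place of code of your own. Each camera call takes 0.05 s, during which the arm holds its last target. There are 200 camera calls.

## Working session

There is one attempt and no reset: what is moved stays moved. The work goes in short steps, each a Python script; the robot and the scene stay as the last script left them, time stands still between calls to the robot, and variables do not carry over. Pictures are saved under pics/ and viewed, at most 10 in all, crops included, and the job is handed in when it is done.

```bash
mkdir -p pics
python3 - <<'E'
from workcell import env
import cv2,numpy as np
for n in("scene","top"):
    p,d=env.camera(n); cv2.imwrite(f"pics/{n}0.png",p[:,:,::-1]); np.savez(f"{n}0.npz",p=p,d=d)
    c=env.get_calibration(n); print(n,c["camera_matrix"].tolist(),(-c["R"].T@c["t"]).round(3),c["R"].round(3).tolist())
o=env.observe();print(o["time_s"],o["position"],o["tool_rot"],o["grip_width"])
E
```

```text
scene [[499.62404117937035, 0.0, 257.462209216112], [0.0, 499.62404117937035, 190.11861264971162], [0.0, 0.0, 1.0]] [ 1.435 -0.386  1.007] [[0.408, 0.913, -0.018], [0.611, -0.288, -0.737], [-0.678, 0.29, -0.675]]
top [[493.84947049791083, 0.0, 250.8662034723563], [0.0, 493.84947049791083, 201.80069691012616], [0.0, 0.0, 1.0]] [0.444 0.02  1.304] [[-0.006, -1.0, 0.01], [-0.995, 0.005, -0.096], [0.096, -0.011, -0.995]]
0.1 [ 0.22338101 -0.58322202  0.22601537] [-7.05204226e-04  9.83324520e-01  1.81858069e-01 -1.81287258e-04] 0.09173114576007778
```

View pics/scene0.png

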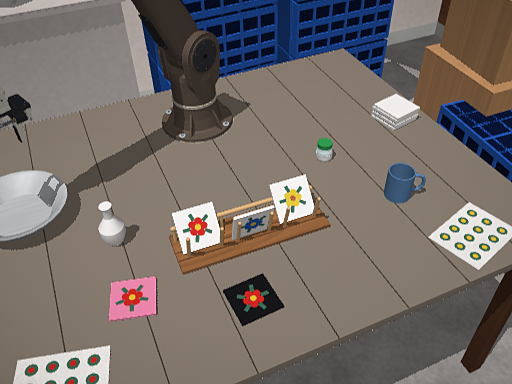

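View pics/top0.png

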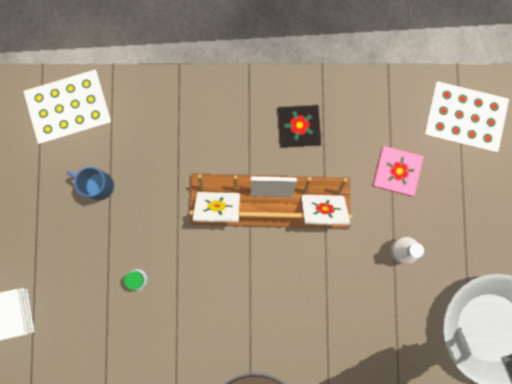

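The top view shows yellow flopped in the left bay (217,206), red flopped in the right bay (326,209), and blue standing in the middle (273,187). Vase is at (408,250), jar at (135,280) and mug at (92,183). Things that could be mistaken for the red tile: the black tile (300,125), the pink tile (399,170), and the red-flower sheet (467,115). For yellow there is the yellow-flower sheet (66,105). The targets are the two white tiles inside the rack.

```bash
cat > h.py <<'E'
from workcell import env
import cv2,numpy as np
def cloud(n,d):
    c=env.get_calibration(n);K=c["camera_matrix"];v,u=np.indices(d.shape)
    P=np.stack([(u-K[0,2])/K[0,0]*d,(v-K[1,2])/K[1,1]*d,d],-1)
    return (P-c["t"])@c["R"]
E
python3 - <<'E'
from h import *
z=np.load("top0.npz");p,d=z["p"],z["d"];W=cloud("top",d)
print("table z",np.median(W[230:300,200:340,2][d[230:300,200:340]>0]))
hsv=cv2.cvtColor(p,cv2.COLOR_RGB2HSV)
roi=np.zeros(d.shape,bool);roi[165:235,180:360]=1
wood=roi&(hsv[...,1]>120)&(d>0)&(W[...,2]>.008)&(W[...,2]<.022)
r=cv2.minAreaRect(W[wood][:,:2].astype(np.float32));print("base",r,wood.sum(),np.median(W[wood][:,2]))
rail=roi&(d>0)&(hsv[...,1]>80)&(W[...,2]>.058)&(W[...,2]<.075)
for nm,(a,b,cc,dd) in dict(yellow=(190,225,190,243),red=(190,226,300,352),blue=(174,200,248,300)).items():
    m=np.zeros(d.shape,bool);m[a:b,cc:dd]=1;m&=(d>0)&(W[...,2]>.03)&(hsv[...,1]<60)&(hsv[...,2]>110)
    Q=W[m];c=Q.mean(0);n=np.linalg.svd(Q-c,full_matrices=False)[2][2];n*=np.sign(n[2])
    t=Q[Q[:,2]>np.quantile(Q[:,2],.93)]
    print(nm,m.sum(),"cen",c.round(4),"n",n.round(3),"tilt",np.arccos(n[2]).round(3),"yaw",np.arctan2(n[1],n[0]).round(3),"top",t.mean(0).round(4),"ext",np.ptp(Q,axis=0).round(3))
R=W[roi&(d>0)&(hsv[...,1]>100)&(W[...,2]>.06)&(W[...,2]<.074)]
R=R[R[:,0]<r[0][0]-.02]
l=cv2.fitLine(R[:,:2].astype(np.float32),cv2.DIST_HUBER,0,.01,.01).ravel();print("rail",len(R),l,R[:,2].max())
crop=cv2.resize(p[160:240,180:362,::-1],None,fx=4,fy=4);cv2.imwrite("pics/crop.png",crop)
E
```

```text
table z -0.00015787853790547718
base ((0.5717188715934753, -0.04286971688270569), (0.42071157693862915, 0.13385730981826782), 88.20687866210938) 3492 0.014509320373555231
yellow 920 cen [0.5469 0.0944 0.071 ] n [ 0.729 -0.023  0.684] tilt 0.818 yaw -0.031 top [0.5202 0.092  0.1014] ext [0.074 0.11  0.076]
red 915 cen [ 0.538  -0.1777  0.0715] n [ 0.73  -0.022  0.683] tilt 0.818 yaw -0.03 top [ 0.5113 -0.177   0.1015] ext [0.072 0.115 0.075]
blue 739 cen [ 0.6024 -0.0471  0.0856] n [-0.958  0.03   0.285] tilt 1.282 yaw 3.111 top [ 0.6142 -0.049   0.1233] ext [0.035 0.107 0.098]
rail 435 [ 0.01777706  0.999842    0.53433853 -0.05533062] 0.07394936370136934
```

View pics/crop.png

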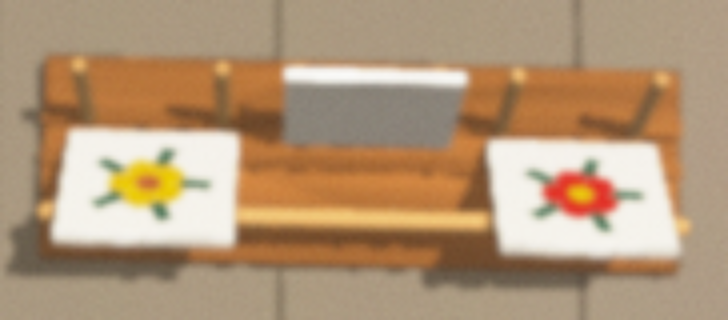

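The crop confirms the choice: white tiles with yellow (left bay) and red (right bay) flowers, both lying on the rail. The measurements match the spec: yaw is -0.031, base 421x134 mm, and tile tops at 0.10 m. Next I'll push red, with the fingers shut.

```bash
cat >> h.py <<'E'
yaw=-.031;O=np.array([.5837,-.0433]);ex=np.array([np.cos(yaw),np.sin(yaw)]);ey=np.array([-ex[1],ex[0]])
q=np.array([0,np.cos(yaw/2),np.sin(yaw/2),0])
def pt(x,y,z): return np.r_[O+x*ex+y*ey,z]
def rx(): return (env.observe()["position"][:2]-O)@ex
def push(y):
    env.move_ptp(pt(-.11,y,.24),q)
    print("down",env.move_l(pt(-.11,y,.083),max_speed=.1,f_stop=8))
    f0=env.observe()["force"]
    for x in (-.07,-.03,-.015,.004):
        s=env.move_l(pt(x,y,.083),max_speed=.03,f_stop=6)
        o=env.observe();print(x,s,rx().round(4),(o["force"]-f0).round(2),round(o["time_s"],1))
        if s: break
def back(y):
    env.move_l(pt(-.05,y,.083),max_speed=.1); env.move_l(pt(-.05,y,.24),max_speed=.15)
E
python3 - <<'E'
from h import *
env.move_gripper(0)
push(-.135)
p,d=env.camera("scene");cv2.imwrite("pics/s1.png",cv2.resize(p[150:290,130:350,::-1],None,fx=3,fy=3))
print(env.observe()["tool_rot"])
E
```

```text
down False
-0.07 False -0.0701 [-1.75 -1.16 -1.33] 6.5
-0.03 False -0.0302 [-0.95 -0.19 -0.89] 8.0
-0.015 False -0.015 [-0.06 -0.79 -0.78] 8.6
0.004 False 0.0038 [-0.53 -0.43 -0.37] 9.4
[-3.16852953e-05  9.99879600e-01 -1.55162549e-02 -1.76054103e-04]
```

View pics/s1.png

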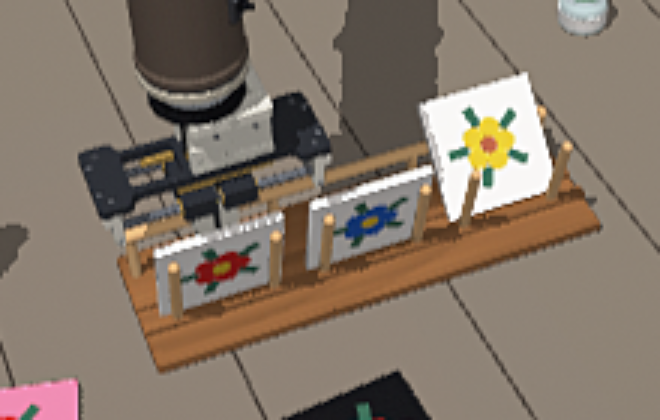

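The red tile (crop 220,268) now leans back on its dowels like blue (370,220). Yellow is next.

Run:
```python
from h import *
back(-.135)
push(.135); back(.135)
env.move_l(pt(-.15,.135,.3))
env.wait(.5)
p,d=env.camera("scene");cv2.imwrite("pics/s2.png",cv2.resize(p[110:290,70:430,::-1],None,fx=2,fy=2))
p,d=env.camera("top");np.savez("top1.npz",p=p,d=d);W=cloud("top",d)
W0=cloud("top",np.load("top0.npz")["d"])
rel=W[...,:2]-O;X=rel@ex;Y=rel@ey
for y in(-.135,0,.135):
    m=(abs(Y-y)<.04)&(X>-.1)&(X<.06)&(W[...,2]>.113)&(W[...,2]<.14)
    print(y,m.sum(),X[m].mean(),Y[m].mean(),W[m][:,2].max())
print(env.observe()["time_s"])
```

```text
down False
-0.07 False -0.0701 [-0.46 -0.62  1.  ] 15.6
-0.03 False -0.0302 [-0.07 -1.24  0.19] 17.1
-0.015 False -0.015 [-0.18 -1.39  0.34] 17.8
0.004 False 0.0038 [-0.1  -1.03  1.31] 18.5
-0.135 146 0.029785371832812425 -0.13447925623641016 0.12793833140190983
0 146 0.029981338135768792 -0.000548399955175533 0.12710104176750758
0.135 143 0.029778026001961194 0.13571221916612292 0.1275700042953483
21.95
```

View pics/s2.png

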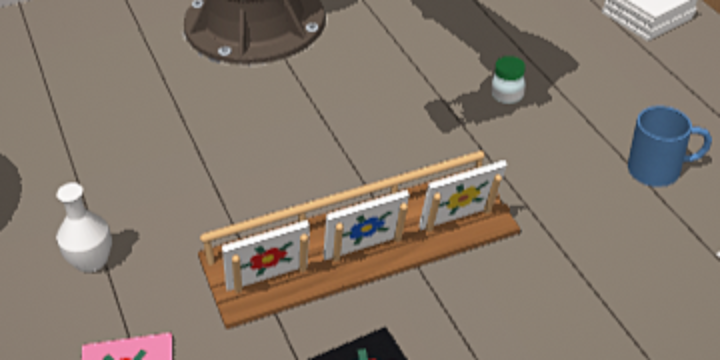

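All three tiles, red (267,257), blue (367,228) and yellow (463,197), lean back with their tops about 30 mm behind the groove. The vase, jar and mug look untouched, and the arm is clear.

```bash
python3 -c "
from workcell import env
print(env.job_done())"
```

```text
the job is handed in; nothing more can be done
None
```

I pushed the red and yellow tiles back up onto their dowels, with their tops about 30 mm behind the groove like the blue one; nothing else looks disturbed, and I handed the job in at about 22 s of the 48 s allowed (no verdict was returned).

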